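# Nest the steel nut measures at the market stall

### The job

Pack up the three steel nut measures: set the medium one inside the large one on the turntable, then the small one inside the medium one, both upright and fully home so that all three rims are level, with the handles pointing opposite ways through the rim slots. Lower them in rather than dropping or slamming them, and leave the other goods standing where they are.

Things in the scene. Friction and masses are not known exactly. Their poses are not given: they have to be found in the camera images.
- turntable: Fixed wooden turntable base, 150 (x) x 190 (y) x 12 mm; origin at the centre of its underside, z up, on the axis of revolution. A stiff revolving disc on it (about 0.4 N m to turn) carries the large measure, an open straight steel cylinder without handle, coaxial with the base: 124 mm outside, 116 mm inside diameter, underside 20, inner floor 24, rim 110 mm above the origin.
- large_mouth (a point): Centre of the large measure's mouth, rim level; axes as the base. Two opposite slots, 22 mm wide, 18 mm deep, are cut down from the rim. The disc's turn is NOT reported: they point along the base's +y and -y, turned by an unknown angle up to 0.5 rad either way. Find them by eye or touch: a handle slid loosely along the rim drops 12 mm into a slot.
- medium_measure: Loose upright open steel cylinder, 100 mm outside, 92 mm inside diameter, 86 mm high, floor 4 mm. Origin at the centre of its underside, z up to the mouth. Bar handle along its own +x. One rim slot, 18 mm wide and 18 mm deep, at its -x side, opposite the handle. Fully home its origin is 24 mm above the turntable's origin (handle-side 12 mm higher while the handle lies on the large rim). 0.15 to 0.31 kg.
- medium_grip (a point): Point on the medium measure's straight steel handle, 90 mm from the axis, 80 mm above the underside, mid-height of the bar; axes as the measure. The bar is 12 mm wide, 12 mm high, top level with the rim, and reaches 108 mm from the axis.
- small_measure: Loose upright open steel cylinder, 78 mm outside, 70 mm inside diameter, 82 mm high, floor 4 mm, no slot. Origin at the centre of its underside, z up to the mouth. Bar handle along its own +x. Home, its handle lies in the medium's slot and the large's slot behind it (in line once the medium, with 8 mm play, is centred), its origin is 28 mm above the turntable's origin. 0.12 to 0.24 kg.
- small_grip (a point): Point on the small measure's straight steel handle, 90 mm from the axis, 76 mm above the underside, mid-height of the bar; axes as the measure. The bar is 12 mm wide, 12 mm high, top level with the rim, and reaches 108 mm from the axis.
- nut_jar: Bystander: amber jar, 56 mm diameter, 85 mm high; origin at the centre of its underside.
- mustard_jar: Bystander: clear jar with black cap, 52 mm diameter, 70 mm high; origin at the centre of its underside.
- oil_flask: Bystander: amber bottle, 54 mm diameter, 130 mm high; origin at the centre of its underside.
- oil_can: Bystander: metal can, 64 mm diameter, 110 mm high; origin at the centre of its underside.
- tasting_bowl: Bystander: white bowl, 100 mm diameter, 40 mm high; origin at the centre of its underside.
- gift_box: Bystander: cardboard box 90 x 60 x 50 mm; origin at the centre of its underside.
- wood_spoon: Bystander: wooden spoon lying flat near the robot's left side, well away from the measures; origin under its middle.
Mind the look-alikes: they are no part of the job. Leave any red look-alike of the medium_measure alone.

How it is judged (in metres and radians):
On the way, in this order (a step that is already met when the one before it is completed fails the run):
1. the medium measure is fully home in the large one, upright (z of medium_measure in the frame of turntable between 0.02 and 0.028 m and horizontal distance between medium_measure and turntable below 0.017 m and angle between medium_measure's own z axis and vertical below 0.05 rad), for 0.2 s.
2. the small measure is fully home in the medium one, upright (z of small_measure in the frame of turntable between 0.024 and 0.032 m and horizontal distance between small_measure and turntable below 0.017 m and angle between small_measure's own z axis and vertical below 0.05 rad), for 0.2 s.
At the end, for the whole second after the job is handed in: Medium and small measures both stand in the large one, upright within 0.05 rad, within 17 mm of the turntable's axis, undersides 24 and 28 mm (each within 4 mm) above the turntable's underside, so the rims are level and each handle lies down in its slots; both at rest (all of step 1 and all of step 2 and linear speed of each of medium_measure, small_measure below 0.02 m/s and angular speed of each of medium_measure, small_measure below 0.2 rad/s); the robot touches nothing.
It fails at once if a measure is dropped: it falls faster than 0.65 m/s out of the fingers' grip (a drop of over some 25 mm) ((linear speed of medium_measure above 0.65 m/s and contact force between the fingers and medium_measure below 1 N) or (linear speed of small_measure above 0.65 m/s and contact force between the fingers and small_measure below 1 N)).
It fails at once if a measure is slammed into the nest with more than 80 N (contact force between any of medium_measure, small_measure and turntable above 80 N or contact force between small_measure and medium_measure above 80 N).
It fails at once if a bystander is knocked more than 30 mm or tipped (distance of any of nut_jar, mustard_jar, oil_flask, oil_can, tasting_bowl, gift_box, wood_spoon from where it was at the start of the episode above 0.03 m or angle between any of nut_jar, mustard_jar, oil_flask, oil_can, tasting_bowl, gift_box's own z axis and vertical above 0.5 rad).
It also fails if it takes over 72 s, if anything falls off the work surface, if the arm or the gripper's body presses on something with over 40 N, if the wrist force passes 120 N, or if a joint passes its speed limit or range.

### The arm

A 6-joint arm with a two-finger parallel gripper is mounted at the origin on the work surface. World frame = base frame: x ahead of the robot, y to its left, z up, the work surface at z = 0. Lengths are in mm, angles in rad, forces in N, time in s.
With the tool pointing down it reaches from about 350 to 925 mm from the base axis. Payload 6.4 kg.
Tool frame: the origin (TCP) lies midway between the tips of the shut fingers; the grasp point (between the pads) lies 19 mm behind it; z points along the fingers, y is the line along which they close (so a half turn about z gives the same grasp; the last joint's range is limited). The gripper opens to 94 mm and grips with 3 to 60 N. Pads are 16 mm wide; open, the fingers measure 119 mm over their backs; the gripper's body (75 mm by 177 mm) begins 78 mm behind the grasp point.
Start: joints at [-1.443, 0.245, 1.558, -0, 1.339, -0.174], TCP at [193.21, -620.632, 205.455] pointing down, gripper open.
Joint ranges: [-3.13, 3.13], [-1.02, 2.26], [0.13, 2.54], [-0.95, 4.09], [0.21, 2.88], [-2.74, 2.74]. Speed limits (rad/s): [2.57, 2.57, 3.14, 3.14, 3.14, 3.14].

### API

Orientations are given as a 3x3 rotation matrix whose columns are the frame's x, y, z axes.
In Python, from station import bot gives the robot as it stands. The module is installed in compiled form; this text tells all that it offers.
- The arm moves only by the tool drive_tool, never from a script. Its argument "deltas" is a list that holds one entry, the list of rows, each a list of 7 numbers: the turn, a rotation vector about the tool's x, y, z in rad, then the shift along the tool's x, y, z in mm, then the opening, from -1 (shut) to 1 (fully open), so that 0 is half open. In form: [[[ax, ay, az, dx, dy, dz, grip], ...]]. A call has 1 to 8 rows; each row shifts and turns the commanded pose from where the row before left it, along the tool's axes as they then stand; what a row does not reach is not made up. A row lasts 1/10 s, in which the tool goes at most 50 mm and 8.59 degrees, less where a joint would pass 70% of its speed; a pose out of reach is approached as far as the arm can. A call is refused whole if a number of a shift passes 50 or a number of a turn 0.15, either way. A call with a gripper value outside its range is refused whole. The fingers move at their own pace and stop on an object; "grip_force" is the grip in N (left out, the last holds). Time passes only in rows, so rows that do not move let the fingers close. It gives the time, the measured TCP pose, the force, the opening and the grip force at its end, in the units of the state.
- bot.read_state(): the state, without advancing time (a new reading comes with each control period).
- bot.read_camera(name): name is "side" or "top" or "wrist"; returns (picture, depth): 480x640x3 uint8, red, green, blue; 480x640 float32, mm along the optical axis (not along the pixel's ray), 0 where there is no reading.
- bot.get_calibration(name): a dict with "K" (3x3 intrinsics, pixels), "xyz" and "rotation" of the camera in the world; the wrist camera has in their place "tool_from_camera" (4x4, takes a point from camera to tool coordinates, whose origin is the TCP and whose axes are the flange's). Camera axes: x right, y up, looking along -z (the intrinsics and any distortion apply to the point x, -y, -z); pixel columns grow to the right and rows downward; lengths in mm; the calibration is good to about 2 mm. A picture is of the moment at which its call begins: read the wrist's pose just before it. get_calibration takes no time and is no camera call.
- bot.sign_off(): hands the job in; it is judged then, once.
The state is a dict: "clock": time; "q": joint angles; "joint_velocities": joint speeds; "joint_torque": joint torques, N m; "tcp_pos": TCP position; "tool_rot": TCP orientation; "wrist_force": force on the tool from outside, world axes, zero at the start; "wrist_torque": the same for the moment, N m; "opening": finger opening in mm; "grasp_force": force on a finger pad.
Only numpy, scipy, OpenCV 4.12 (cv2) and the standard library are available. Lean on these libraries where they do the work, as an engineer would, in place of code of your own. Each camera call takes 0.05 s, during which the arm holds its last target. There are 200 camera calls.

## Working session

There is one attempt and no reset: what is moved stays moved. The work goes in short steps, Python scripts to look and compute and a tool call to move; the robot and the scene stay as the last step left them, time stands still between calls to the robot, and variables do not carry over. Pictures are saved under pics/ and viewed, at most 10 in all, crops included, and the job is handed in when it is done.

Besides the shell and the picture viewer there is one more tool, called after "Request:" as name(argument=value, ...), one argument or row to a line, values as JSON. drive_tool: Moves the arm, as the interface text tells. Its arguments: {"type":"object","properties":{"deltas":{"type":"array"},"grip_force":{"type":"number"}},"required":["deltas"]}

```bash
mkdir -p pics
cat > h.py <<'E'
import numpy as np, cv2
from station import bot
def cam(n):
    c=bot.get_calibration(n); K=np.array(c["K"])
    if n=="wrist":
        s=bot.read_state(); T=np.eye(4); T[:3,:3]=s["tool_rot"]; T[:3,3]=s["tcp_pos"]
        M=T@np.array(c["tool_from_camera"]); return K,M[:3,:3],M[:3,3],c
    return K,np.array(c["rotation"]),np.array(c["xyz"]),c
def pts(n):
    K,R,t,c=cam(n); p,d=bot.read_camera(n)
    v,u=np.mgrid[:480,:640]
    P=np.stack([(u-K[0,2])/K[0,0]*d,-(v-K[1,2])/K[1,1]*d,-d],-1)@R.T+t
    return p,d,P
E
python3 - <<'E'
from h import *
for n in("top","side"):
    p,d,P=pts(n); cv2.imwrite(f"pics/{n}0.png",p[:,:,::-1]); np.savez(f"{n}0.npz",p=p,d=d,P=P); c=bot.get_calibration(n); print({k:np.round(v,3).tolist() if not isinstance(v,(str,dict)) else v for k,v in c.items()})
print(np.round(bot.get_calibration("wrist")["tool_from_camera"],3)); s=bot.read_state();print(s)
E
```

```text
{'K': [[503.055, 0.0, 320.317], [0.0, 503.055, 229.71], [0.0, 0.0, 1.0]], 'xyz': [444.728, 1.632, 1308.283], 'rotation': [[0.018, 0.998, -0.068], [-1.0, 0.018, -0.003], [-0.002, 0.068, 0.998]]}
{'K': [[611.469, 0.0, 321.583], [0.0, 611.469, 240.988], [0.0, 0.0, 1.0]], 'xyz': [40.034, 1131.956, 875.852], 'rotation': [[-0.925, 0.214, -0.314], [-0.38, -0.489, 0.785], [0.015, 0.846, 0.533]]}
[[ 1.00000e-03  9.58000e-01  2.88000e-01  8.37080e+01]
 [ 1.00000e+00 -1.00000e-03  0.00000e+00 -1.25000e-01]
 [ 0.00000e+00  2.88000e-01 -9.58000e-01 -1.78063e+02]
 [ 0.00000e+00  0.00000e+00  0.00000e+00  1.00000e+00]]
{'clock': 0.1, 'q': array([-1.44308372e+00,  2.45757503e-01,  1.55883315e+00, -2.92129256e-06,
        1.33871524e+00, -1.74126222e-01]), 'joint_velocities': array([-1.06859239e-03, -1.08207671e-03, -1.74097072e-03, -9.72681005e-05,
       -8.99108659e-04, -1.93860337e-03]), 'joint_torque': array([-6.06325866e-04, -4.16913557e+01, -3.15525413e+01,  6.85098348e-02,
        3.09027953e-02, -5.75035870e-05]), 'tcp_pos': array([ 193.15072613, -620.0920739 ,  204.47876544]), 'tool_rot': array([[ 9.54791296e-01,  2.97276863e-01, -2.21027975e-04],
       [ 2.97276800e-01, -9.54789829e-01,  1.69892593e-03],
       [ 2.94016109e-04, -1.68782618e-03, -9.99998532e-01]]), 'wrist_force': array([-0.72899582,  0.10819109,  0.48940764]), 'wrist_torque': array([ 0.03148591,  0.02826624, -0.03965248]), 'grasp_force': 0.0, 'opening': 94.1280488489879}
```

View pics/top0.png

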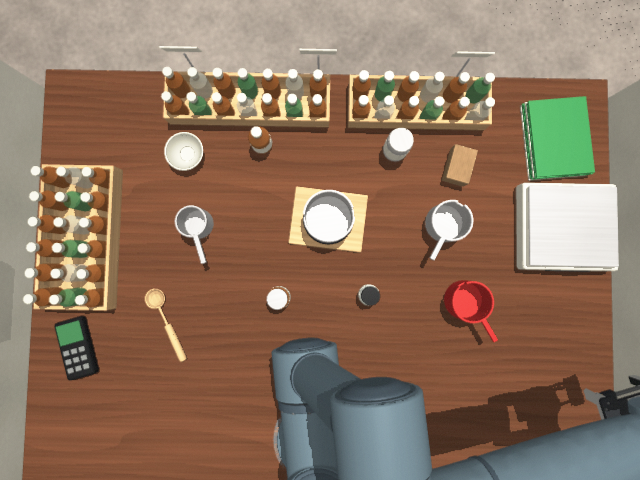

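The top view shows the turntable with the large measure at (328,217). There are three candidates with handles:
- Grey at (193,222), about 37 px wide: the small measure.
- Grey at (449,222), about 47 px wide, with a rim slot at the upper right: the medium measure.
- Red at (471,301): the look-alike, which I'll leave alone.

I'll confirm this in one crop and measure them.

Run:
```python
from h import *
z=np.load("top0.npz");p,P=z["p"],z["P"]
c=[p[170:270,a:a+100] for a in(145,280,400)]
cv2.imwrite("pics/crop1.png",cv2.resize(np.hstack(c)[:,:,::-1],None,fx=2.6,fy=2.6,interpolation=cv2.INTER_CUBIC))
for n,(u0,u1,v0,v1),zr in(("small",(160,225,195,270),82),("large",(290,368,185,252),110),("medium",(420,480,195,265),86)):
    Q=P[v0:v1,u0:u1].reshape(-1,3); 
    m=abs(Q[:,2]-zr)<5; q=Q[m]
    # robust circle fit
    k=np.ones(len(q),bool); print(n,len(q),np.round(np.percentile(q[:,2],[5,50,95]),1))
    r0={"small":37,"large":60,"medium":48}[n]
    from scipy.optimize import least_squares
    s=least_squares(lambda c:np.hypot(*(q[:,:2]-c).T)-r0,np.median(q[:,:2],0),loss="soft_l1",f_scale=2).x
    dd=np.hypot(*(q[:,:2]-s).T); h=q[dd>r0+15]
    print(s.round(1), np.median(abs(dd-r0)).round(1), len(h), (h[:,:2].mean(0)-s).round(1) if len(h) else "")
    if len(h): v=h[:,:2].mean(0)-s; print("handle ang",np.arctan2(v[1],v[0]),"maxr",dd.max())
    # angular occupancy of rim for slots
    rr=q[dd<r0+6]-np.r_[s,0]; a=np.degrees(np.arctan2(rr[:,1],rr[:,0])); print(np.histogram(a,36,(-180,180))[0])
# base
hsv=cv2.cvtColor(p,cv2.COLOR_RGB2HSV); 
Q=P[180:258,283:375]; m=(abs(Q[:,:,2]-12)<4).astype(np.uint8); pts_=Q[m>0][:,:2].astype(np.float32); print(cv2.minAreaRect(pts_))
```

```text
small 316 [78.1 81.7 85.4]
[533.6 320.7] 9.7 90 [-70. -25.]
handle ang -2.7979409984831163 maxr 96.20325030252494
[ 4 16 21  4  5  4  4  5  5  6  5  5  5  5  2  0  0  0  0  0  0  0  0  1
  3  6  6  6  5  4  3  6  3  3  4  4]
large 236 [106.2 109.5 113. ]
[561.9 -13.8] 1.1 0 
[ 6  8  7  8  9  6  8  7  6  0  1  8  9  9  9  7  7  7 10  9  7  7  6  9
  7  7  5  0  0  8  6  6  7  6  7  7]
medium 336 [81.8 85.3 89.2]
[ 553.6 -313.4] 4.4 81 [-73.9  38.6]
handle ang 2.659736574872372 maxr 102.33988547173972
[ 6  4  7  4  5  6  7  8  7  5  7  8  8  6  2  0  2  8  6  5  4  7  8  8
  6  6  8  6  7  6  6  5 13 16  4  5]
((569.0404663085938, -18.272506713867188), (205.06813049316406, 173.9962158203125), 87.82996368408203)
```

View pics/crop1.png

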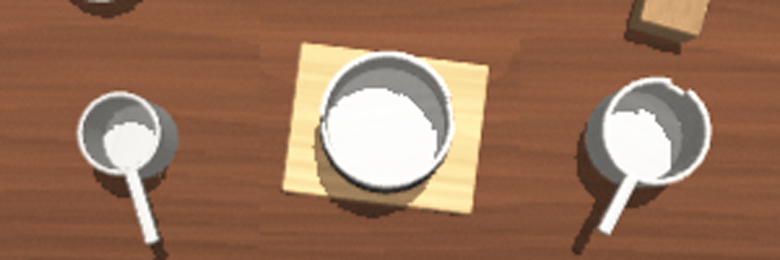

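The crop confirms it: the right grey measure has a slot opposite its handle, so it is the medium. The left one has no slot and is the small. The large measure's slots lie near world angles 99° and -81°. Next I'll refine the fits and locate the bystanders.

Run:
```python
from h import *
from scipy.optimize import least_squares
z=np.load("top0.npz");p,P,d=z["p"],z["P"],z["d"]
K,R,t,_=cam("top")
def onplane(uv,h):
    uv=np.atleast_2d(uv); r=np.stack([(uv[:,0]-K[0,2])/K[0,0],-(uv[:,1]-K[1,2])/K[1,1],-np.ones(len(uv))],-1)@R.T
    return t+r*((h-t[2])/r[:,2])[:,None]
for n,(u0,u1,v0,v1),zr,r0 in(("small",(160,225,195,270),82,37),("large",(290,368,185,252),110,60),("medium",(420,480,195,265),86,48)):
    m=abs(P[:,:,2]-zr)<6; w=np.zeros_like(m); w[v0:v1,u0:u1]=1; vv,uu=np.nonzero(m&w); q=onplane(np.c_[uu,vv],zr)[:,:2]
    best=max(((np.sum(abs(np.hypot(*(q-c).T)-r0)<3),tuple(c)) for c in (q.mean(0)+np.array([i,j]) for i in range(-50,51,2) for j in range(-50,51,2))))
    c=np.array(best[1])
    for _ in range(5):
        k=abs(np.hypot(*(q-c).T)-r0)<4; c=least_squares(lambda c:np.hypot(*(q[k]-c).T)-r0,c).x
    rr=q-c; D=np.hypot(*rr.T); h=rr[D>r0+12]; print(n,c.round(1),k.sum())
    if len(h)>5:
        # line fit of handle
        vx,vy,x0,y0=cv2.fitLine(h.astype(np.float32),cv2.DIST_L2,0,.01,.01).ravel(); a=np.arctan2(vy,vx); m0=np.arctan2(h[:,1].mean(),h[:,0].mean())
        if np.cos(a-m0)<0:a+=np.pi
        print("  handle ang line",a.round(3),"mean",m0.round(3),"offs",(x0*vy-y0*vx).round(1),"rmax",D.max().round(1))
    a=np.sort(np.degrees(np.arctan2(rr[D<r0+5][:,1],rr[D<r0+5][:,0])));g=np.diff(np.r_[a,a[0]+360]); i=np.argsort(-g)[:3]; print("  gaps",[(a[j].round(1),(a[j]+g[j]).round(1)) for j in i])
hsv=cv2.cvtColor(p,cv2.COLOR_RGB2HSV);w=np.zeros((480,640),np.uint8);w[180:260,280:378]=1
m=((hsv[:,:,0]>12)&(hsv[:,:,0]<28)&(hsv[:,:,1]>60)&(hsv[:,:,2]>170)&(w>0));v,u=np.nonzero(m);print("base",cv2.minAreaRect(onplane(np.c_[u,v],12)[:,:2].astype(np.float32)))
for n,uv,h in(("nut",(278,299),85),("must",(370,295),70),("can",(400,140),110),("flask",(259,133),130),("box",(461,165),50),("bowl",(183,151),40),("red",(471,301),86)):print(n,onplane(uv,h)[0].round(0))
```

```text
small [544.6 323.3] 184
  handle ang line 3.469 mean -2.809 offs 0.4 rmax 107.7
  gaps [(np.float64(-42.7), np.float64(-34.8)), (np.float64(138.6), np.float64(143.9)), (np.float64(-15.7), np.float64(-10.8))]
large [561.8 -13.8] 247
  gaps [(np.float64(-93.6), np.float64(-70.1)), (np.float64(86.7), np.float64(109.9)), (np.float64(-157.0), np.float64(-154.0))]
medium [ 557.9 -315.1] 232
  handle ang line 2.679 mean 2.664 offs -1.3 rmax 108.0
  gaps [(np.float64(-38.4), np.float64(-16.5)), (np.float64(97.8), np.float64(100.8)), (np.float64(173.9), np.float64(176.8))]
base ((561.7857055664062, -13.20965576171875), (190.3649139404297, 149.54017639160156), 83.85431671142578)
nut [358. 105.  85.]
must [ 371. -119.   70.]
can [ 747. -183.  110.]
flask [753. 156. 130.]
box [ 701. -347.   50.]
bowl [726. 360.  40.]
red [ 362. -361.   86.]
```

Request:
drive_tool(
  deltas=[
    [[0,0,-0.148,0,0,0,1],[0,0,-0.148,0,0,0,1],[0,0,-0.148,0,0,0,1],[0,0,-0.148,0,0,0,1],[0,0,-0.148,0,0,0,1],[0,0,-0.148,0,0,0,1],[0,0,-0.148,0,0,0,1],[0,0,-0.148,0,0,0,1]],
  ],
  grip_force=40,
)

```text
clock: 0.9
tcp_pos: [193.2, -620.2, 204.8]
tool_rot: [[0.079, 0.997, -0.0], [0.997, -0.079, 0.001], [0.001, -0.0, -1.0]]
wrist_force: [-0.7, 0.7, -0.8]
opening: 93.5
grasp_force: 0.0
```

Request:
drive_tool(
  deltas=[
    [[0,0,-0.148,0,0,0,1],[0,0,-0.148,0,0,0,1],[0,0,-0.148,0,0,0,1],[0,0,-0.148,0,0,0,1],[0,0,-0.148,0,0,0,1],[0,0,-0.148,0,0,0,1],[0,0,-0.148,0,0,0,1],[0,0,-0.148,0,0,0,1]],
  ],
)

```text
clock: 1.7
tcp_pos: [193.2, -620.3, 204.8]
tool_rot: [[-0.894, 0.449, -0.0], [0.449, 0.894, 0.001], [0.001, 0.001, -1.0]]
wrist_force: [0.8, 0.1, 0.4]
opening: 94.0
grasp_force: 0.0
```

Request:
drive_tool(
  deltas=[
    [[0,0,0,-12,48,0,1],[0,0,0,-12,48,0,1],[0,0,0,-12,48,0,1],[0,0,0,-12,48,0,1],[0,0,0,-12,48,0,1],[0,0,0,-12,48,0,1],[0,0,0,-12,48,0,1],[0,0,0,-12,48,0,1]],
  ],
)

```text
clock: 2.5
tcp_pos: [454.1, -320.3, 205.2]
tool_rot: [[-0.891, 0.455, -0.0], [0.455, 0.891, 0.0], [0.0, 0.0, -1.0]]
wrist_force: [0.4, -0.6, 0.6]
opening: 93.9
grasp_force: 0.0
```

```bash
cat >> h.py <<'E'
def go(x,y,z,yaw):
    "print what is left to a tool-down target TCP pose, in tool axes (after the turn)"
    s=bot.read_state(); R=np.array(s["tool_rot"]); a=np.arctan2(R[1,0],R[0,0]); dy=(yaw-a+np.pi)%(2*np.pi)-np.pi
    D=np.array([x,y,z])-s["tcp_pos"]
    Rn=np.array([[np.cos(yaw),np.sin(yaw),0],[np.sin(yaw),-np.cos(yaw),0],[0,0,-1]]).T
    Rn=np.array([[np.cos(yaw),np.sin(yaw),0],[np.sin(yaw),-np.cos(yaw),0],[0,0,-1]])
    rv=cv2.Rodrigues(R.T@Rn)[0].ravel()
    print("t",round(s["clock"],2),"tcp",s["tcp_pos"].round(1),"yaw",a.round(3),"turn",rv.round(3),"shift",(Rn.T@D).round(1),"shift(now axes)",(R.T@D).round(1),"F",s["wrist_force"].round(1),"T",s["wrist_torque"].round(2),"open",round(s["opening"],1),"gf",round(s["grasp_force"],1),"q6",s["q"][5].round(2))
E
python3 - <<'E'
from h import *
go(482.3,-276.3,200,2.668)
p,d,P=pts("wrist"); cv2.imwrite("pics/w1.png",p[:,:,::-1]); np.savez("w1.npz",p=p,d=d,P=P)
E
```

```text
t 2.5 tcp [ 454.1 -320.3  205.2] yaw 2.67 turn [ 0.    -0.     0.002] shift [-5.  52.   5.2] shift(now axes) [-5.1 52.   5.2] F [ 0.4 -0.6  0.6] T [-0.01 -0.17 -0.05] open 93.9 gf 0.0 q6 -1.92
```

View pics/w1.png

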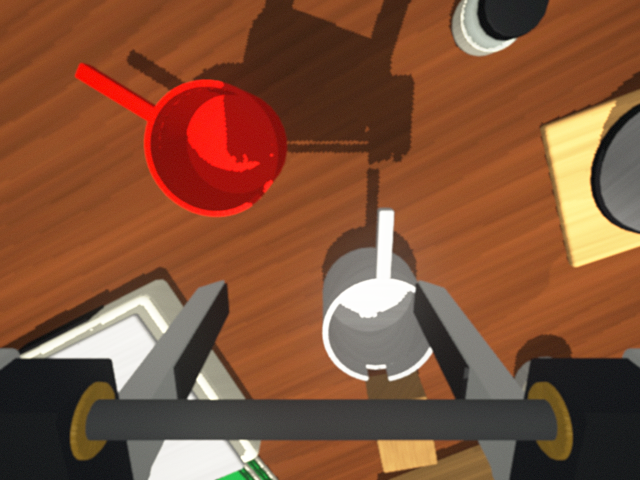

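The wrist view shows the medium with its handle at (387,245) and its slot at (376,367). I'll measure the handle from this depth image.

Run:
```python
from h import *
z=np.load("w1.npz");P=z["P"]; 
q=P[205:280,370:405].reshape(-1,3); q=q[abs(q[:,2]-86)<6]; print(len(q),np.percentile(q[:,2],[5,50,95]).round(1))
vx,vy,x0,y0=cv2.fitLine(q[:,:2].astype(np.float32),cv2.DIST_L2,0,.01,.01).ravel(); print(np.arctan2(vy,vx),x0,y0)
n=np.array([vy,-vx]);print("offset of planned grip from handle line",n@(np.array([482.3,-276.3])-[x0,y0]), "far end",q[q[:,0].argmin()].round(1))
```

```text
1113 [82.3 84.7 85.9]
-0.4634091 485.6615 -279.74866
offset of planned grip from handle line -1.582349849660381 far end [ 457.6 -270.5   80.5]
```

Request:
drive_tool(
  deltas=[
    [[0,0,0,-2,26,0,1],[0,0,0,-3,26,0,1],[0,0,0,0,0,30,0.4],[0,0,0,0,0,20,0.4],[0,0,0,0,0,0,0.4],[0,0,0,0,0,0,0.4]],
  ],
)

```text
clock: 3.15
tcp_pos: [481.1, -278.3, 155.4]
tool_rot: [[-0.891, 0.455, -0.001], [0.455, 0.891, 0.001], [0.001, 0.0, -1.0]]
wrist_force: [0.7, 0.1, 0.5]
opening: 66.9
grasp_force: 0.0
```

Run:
```python
from h import *
go(482.3,-276.3,61,2.668)
p,d,P=pts("wrist"); cv2.imwrite("pics/w2.png",p[:,:,::-1])
```

```text
t 3.15 tcp [ 481.1 -278.3  155.4] yaw 2.67 turn [ 0.    -0.001  0.002] shift [-0.2  2.3 94.4] shift(now axes) [-0.2  2.3 94.4] F [0.7 0.1 0.5] T [-0.01 -0.1   0.02] open 66.9 gf 0.0 q6 -1.83
```

View pics/w2.png

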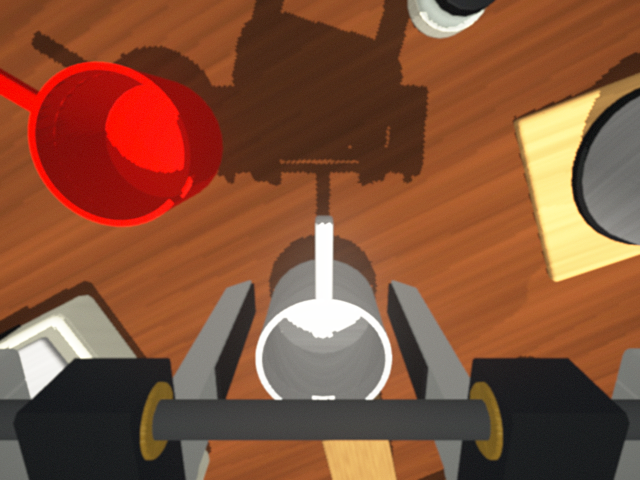

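The handle lies midway between the fingers (u≈324, fingers mid ≈321), so I'll descend and grip.

Request:
drive_tool(
  deltas=[
    [[0,0,0,0,1,30,0.4],[0,0,0,0,0,30,0.4],[0,0,0,0,0,24,0.4],[0,0,0,0,0,10,0.2],[0,0,0,0,0,0,-0.2],[0,0,0,0,0,0,-0.6],[0,0,0,0,0,0,-1],[0,0,0,0,0,0,-1]],
  ],
  grip_force=20,
)

```text
clock: 4.0
tcp_pos: [482.6, -278.0, 62.9]
tool_rot: [[-0.891, 0.454, 0.002], [0.454, 0.891, -0.002], [-0.003, -0.001, -1.0]]
wrist_force: [1.2, 0.3, 0.1]
opening: 29.1
grasp_force: 0.0
```

Request:
drive_tool(
  deltas=[
    [[0,0,0,0,0,0,-1],[0,0,0,0,0,0,-1],[0,0,0,0,0,0,-1],[0,0,0,0,0,0,-1]],
  ],
  grip_force=60,
)

```text
clock: 4.4
tcp_pos: [482.0, -277.3, 61.8]
tool_rot: [[-0.891, 0.454, 0.0], [0.454, 0.891, -0.0], [-0.0, 0.0, -1.0]]
wrist_force: [-0.0, 0.6, 2.1]
opening: 11.5
grasp_force: 60.0
```

Run:
```python
from h import *
go(482.3,-276.3,61,2.668)
```

```text
t 4.4 tcp [ 482.  -277.3   61.8] yaw 2.67 turn [0.    0.    0.002] shift [0.2 1.  0.8] shift(now axes) [0.2 1.  0.8] F [-0.   0.6  2.1] T [ 0.22 -0.14  0.08] open 11.5 gf 60.0 q6 -1.83
```

Request:
drive_tool(
  deltas=[
    [[0,0,0,0,0,-5,-1],[0,0,0,0,0,-10,-1],[0,0,0,0,0,-15,-1],[0,0,0,0,0,-20,-1],[0,0,0,0,0,-25,-1],[0,0,0,0,0,-30,-1],[0,0,0,0,0,-30,-1],[0,0,0,0,0,-10,-1]],
  ],
)

```text
clock: 5.2
tcp_pos: [483.3, -278.6, 211.4]
tool_rot: [[-0.891, 0.454, 0.006], [0.454, 0.891, -0.005], [-0.007, -0.002, -1.0]]
wrist_force: [0.1, -0.5, -1.4]
opening: 11.7
grasp_force: 60.0
```

```bash
cat >> h.py <<'E'
def rimplane(zexp,tol=14):
    "tilt of the held measure: plane of the top of its handle and rim in tool axes, wrist depth"
    s=bot.read_state(); R=np.array(s["tool_rot"]); p,d,P=pts("wrist")
    L=(P-s["tcp_pos"])@R   # tool coords
    return p,L
E
python3 - <<'E'
from h import *
go(482.3,-276.3,206,2.668)
p,L=rimplane(0); cv2.imwrite("pics/w3.png",p[:,:,::-1]); np.savez("w3.npz",p=p,L=L)
# handle top along x (tool), near y=0
for x0 in range(-140,40,10):
    q=L[(abs(L[...,0]-x0)<5)&(abs(L[...,1])<60)&(L[...,2]<0)&(L[...,2]>-60)]
    if len(q)>5: print(x0,len(q),"z",np.percentile(q[:,2],[5,50]).round(1),"y",np.percentile(q[:,1],[2,50,98]).round(1))
E
```

```text
t 5.2 tcp [ 483.3 -278.6  211.4] yaw 2.67 turn [-0.002  0.007  0.002] shift [1.9 1.6 5.4] shift(now axes) [2.  1.6 5.4] F [ 0.1 -0.5 -1.4] T [0.11 0.01 0.02] open 11.7 gf 60.0 q6 -1.83
-40 115 z [-23.6 -22.5] y [-8.  -0.4  6.8]
-30 569 z [-23.5 -22.5] y [-7.7 -0.4  6.5]
-20 489 z [-23.6 -22.8] y [-6.4 -0.4  5.2]
-10 532 z [-35.5 -22.8] y [-6.3 -0.8  5.1]
0 671 z [-55.  -23.1] y [-6.3 -0.4  5.1]
10 4468 z [-58.  -35.4] y [-17.8  -0.6  16.6]
20 671 z [-24.  -22.8] y [-6.5 -0.8  5.3]
30 140 z [-23.  -18.2] y [-4.9 -0.4  3.7]
```

View pics/w3.png

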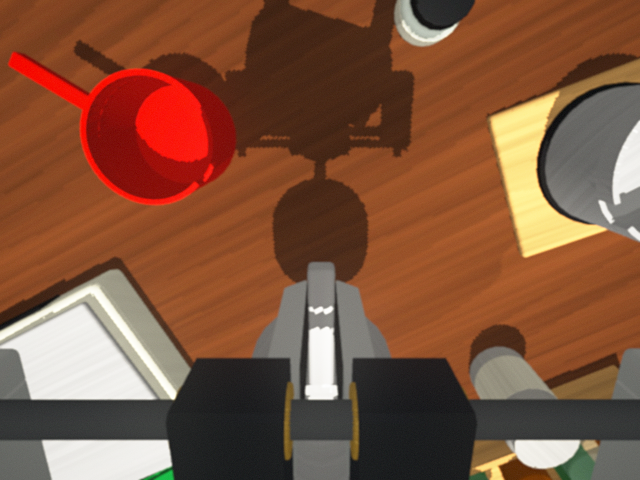

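Held firmly with no sag: the handle top is level to within 0.3 mm over 60 mm. Next I'll turn it and carry it over the large measure.

Request:
drive_tool(
  deltas=[
    [[0,0,0.06,0,0,0,-1],[0,0,0.12,0,0,0,-1],[0,0,0.14,0,0,0,-1],[0,0,0.14,0,0,0,-1],[0,0,0.14,0,0,0,-1],[0,0,0.14,0,0,0,-1],[0,0,0.13,0,0,0,-1],[0,0,0.084,0,0,0,-1]],
  ],
)

```text
clock: 6.05
tcp_pos: [481.1, -276.7, 204.8]
tool_rot: [[-0.14, 0.99, -0.002], [0.99, 0.14, 0.002], [0.002, -0.002, -1.0]]
wrist_force: [-0.2, -1.1, -1.1]
opening: 11.7
grasp_force: 60.0
```

Request:
drive_tool(
  deltas=[
    [[0,0,0,10,3,0,-1],[0,0,0,20,7,0,-1],[0,0,0,30,10,0,-1],[0,0,0,40,14,0,-1],[0,0,0,40,14,0,-1],[0,0,0,40,14,0,-1],[0,0,0,40,14,0,-1],[0,0,0,35,12,0,-1]],
  ],
)

```text
clock: 6.85
tcp_pos: [531.4, -9.4, 205.7]
tool_rot: [[-0.147, 0.989, -0.001], [0.989, 0.147, 0.001], [0.001, -0.001, -1.0]]
wrist_force: [0.6, 0.3, -1.0]
opening: 11.3
grasp_force: 60.0
```

Request:
drive_tool(
  deltas=[
    [[0,0,0,30,10,0,-1],[0,0,0,25,9,0,-1],[0,0,0,15,5,0,-1],[0,0,0,8,2,0,-1],[0,0,0,3,1,0,-1],[0,0,0,0,0,0,-1],[0,0,0,0,0,0,-1]],
  ],
)

```text
clock: 7.55
tcp_pos: [547.0, 71.0, 206.4]
tool_rot: [[-0.144, 0.99, -0.0], [0.99, 0.144, -0.0], [-0.0, -0.0, -1.0]]
wrist_force: [-0.7, 0.3, -1.7]
opening: 11.3
grasp_force: 60.0
```

Run:
```python
from h import *
go(549.7,70.4,200,1.714)
p,d,P=pts("wrist"); cv2.imwrite("pics/w4.png",p[:,:,::-1]); np.savez("w4.npz",p=p,P=P)
p,d,P=pts("side"); cv2.imwrite("pics/s4.png",p[:,:,::-1]); np.savez("s4.npz",p=p,P=P)
```

```text
t 7.55 tcp [547.   71.  206.4] yaw 1.715 turn [-0.     0.     0.001] shift [-1.   2.6  6.4] shift(now axes) [-1.   2.6  6.4] F [-0.7  0.3 -1.7] T [ 0.12 -0.07  0.03] open 11.3 gf 60.0 q6 -0.22
```

View pics/s4.png

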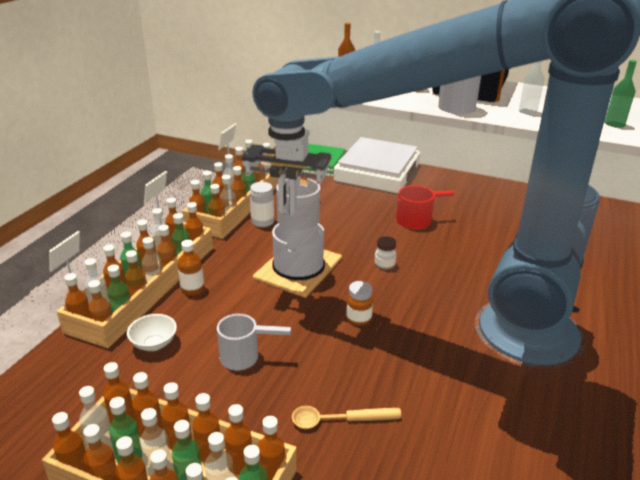

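Side view: the medium is upright over the large one at about (297,210), with clearance. I'll correct the small offset and lower it.

Request:
drive_tool(
  deltas=[
    [[0,0,0,-1,2.5,10,-1],[0,0,0,0,0,20,-1],[0,0,0,0,0,20,-1],[0,0,0,0,0,5,-1],[0,0,0,0,0,0,-1]],
  ],
)

```text
clock: 8.15
tcp_pos: [548.9, 71.0, 150.2]
tool_rot: [[-0.144, 0.99, -0.002], [0.99, 0.144, 0.0], [0.001, -0.002, -1.0]]
wrist_force: [0.1, -0.1, -1.7]
opening: 11.6
grasp_force: 60.0
```

Request:
drive_tool(
  deltas=[
    [[0,0,0,0,0,8,-1],[0,0,0,0,0,12,-1],[0,0,0,0,0,12,-1],[0,0,0,0,0,8,-1],[0,0,0,0,0,5,-1],[0,0,0,0,0,2,-1],[0,0,0,0,0,0,-1]],
  ],
)

```text
clock: 8.85
tcp_pos: [549.6, 71.2, 104.3]
tool_rot: [[-0.145, 0.99, -0.0], [0.99, 0.145, 0.0], [0.0, -0.0, -1.0]]
wrist_force: [-0.1, -0.0, -1.5]
opening: 11.5
grasp_force: 60.0
```

Run:
```python
from h import *
go(549.7,70.4,86,1.714)
p,d,P=pts("wrist"); cv2.imwrite("pics/w5.png",p[150:400,200:440,::-1])
```

```text
t 8.85 tcp [549.6  71.2 104.3] yaw 1.716 turn [-0.    -0.     0.002] shift [-0.8 -0.  18.3] shift(now axes) [-0.8 -0.  18.3] F [-0.1 -0.  -1.5] T [ 0.11 -0.1   0.04] open 11.5 gf 60.0 q6 -0.22
```

View pics/w5.png

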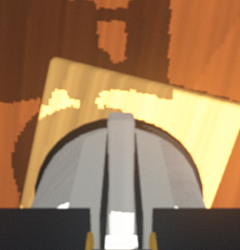

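The handle is centred between the large measure's walls. The rim is hidden behind the fingers, so I'll finish the lowering by force.

Request:
drive_tool(
  deltas=[
    [[0,0,0,-0.5,0,3,-1],[0,0,0,0,0,3,-1],[0,0,0,0,0,2,-1],[0,0,0,0,0,2,-1],[0,0,0,0,0,0,-1]],
  ],
)

```text
clock: 9.4
tcp_pos: [549.5, 70.7, 94.1]
tool_rot: [[-0.145, 0.99, -0.001], [0.99, 0.145, 0.0], [0.0, -0.001, -1.0]]
wrist_force: [1.0, 0.4, -2.7]
opening: 11.3
grasp_force: 60.0
```

Request:
drive_tool(
  deltas=[
    [[0,0,0,0,0,1.5,-1],[0,0,0,0,0,1.5,-1],[0,0,0,0,0,1,-1],[0,0,0,0,0,1,-1],[0,0,0,0,0,0,-1]],
  ],
)

```text
clock: 9.9
tcp_pos: [549.6, 70.7, 89.3]
tool_rot: [[-0.144, 0.99, -0.0], [0.99, 0.144, 0.0], [0.0, -0.0, -1.0]]
wrist_force: [-0.9, 0.1, -1.8]
opening: 11.2
grasp_force: 60.0
```

Already below rim-contact height (98) with no reaction, so the handle is in the slot. Now the last 3–4 mm.

Request:
drive_tool(
  deltas=[
    [[0,0,0,0,0,1,-1],[0,0,0,0,0,1,-1],[0,0,0,0,0,0.5,-1],[0,0,0,0,0,0.5,-1],[0,0,0,0,0,0,-1]],
  ],
)

```text
clock: 10.4
tcp_pos: [549.8, 70.7, 86.5]
tool_rot: [[-0.145, 0.989, 0.0], [0.989, 0.145, -0.0], [-0.0, 0.0, -1.0]]
wrist_force: [-0.6, -0.3, -1.5]
opening: 11.3
grasp_force: 60.0
```

Request:
drive_tool(
  deltas=[
    [[0,0,0,0,0,0.5,-1],[0,0,0,0,0,0.5,-1],[0,0,0,0,0,0,-1]],
  ],
)

```text
clock: 10.7
tcp_pos: [549.9, 70.8, 85.8]
tool_rot: [[-0.145, 0.989, 0.0], [0.989, 0.145, 0.0], [-0.0, 0.0, -1.0]]
wrist_force: [-1.4, 0.5, 1.7]
opening: 11.1
grasp_force: 60.0
```

Contact came at the expected height. I'll release and rise.

Request:
drive_tool(
  deltas=[
    [[0,0,0,0,0,0.5,-1],[0,0,0,0,0,0,-0.6],[0,0,0,0,0,0,-0.4],[0,0,0,0,0,0,-0.4],[0,0,0,0,0,-5,-0.4],[0,0,0,0,0,-20,-0.4],[0,0,0,0,0,-40,-0.4],[0,0,0,0,0,-45,-0.4]],
  ],
)

```text
clock: 11.5
tcp_pos: [548.5, 70.7, 195.0]
tool_rot: [[-0.144, 0.99, -0.003], [0.99, 0.144, 0.0], [0.001, -0.003, -1.0]]
wrist_force: [0.1, -0.1, -0.1]
opening: 28.3
grasp_force: 0.0
```

Run:
```python
from h import *
go(454.6,293.6,190,0.336)
p,d,P=pts("wrist"); cv2.imwrite("pics/w6.png",p[:,:,::-1]); np.savez("w6.npz",p=p,P=P)
m=(abs(P[...,2]-110)<8)&(np.hypot(P[...,0]-562,P[...,1]+14)<130)
q=P[m]; c=np.array([561.8,-13.7]); r=q[:,:2]-c; D=np.hypot(*r.T)
for a,b in((57.5,62.5),(44,50.5),(66,110)):
    k=(D>a)&(D<b); print(a,b,k.sum(),np.percentile(q[k,2],[10,50,90]).round(1))
th=np.degrees(np.arctan2(r[:,1],r[:,0]))
k=(D>66)&(D<110);print("handle ang",np.median(th[k]))
k=(D>40)&(D<54);print("medium rim: gaps", np.histogram(th[k],36,(-180,180))[0])
k=(D>57.5)&(D<63);print("large rim", np.histogram(th[k],36,(-180,180))[0])
```

```text
t 11.5 tcp [548.5  70.7 195. ] yaw 1.716 turn [-0.003  0.002  1.38 ] shift [ -15.2 -241.4    5. ] shift(now axes) [234.1 -60.7   5.4] F [ 0.1 -0.1 -0.1] T [-0.07 -0.16 -0.01] open 28.3 gf 0.0 q6 -0.22
57.5 62.5 580 [105.9 108.6 109.5]
44 50.5 593 [104.1 108.3 109.2]
66 110 1003 [107.4 108.6 109.5]
handle ang 98.61590889974109
medium rim: gaps [  0   0   0   0   0  61  87  86  39   0   6  74  83  73   0   0   0   0
   0   0   0   0   0   0   0  32  97  92  94 101  50   0   0   0   0   0]
large rim [ 36   0   0   0   0   0  13   0   0   0   0   0   0   0   0   0   0   0
  11  26  42  49  67  32   0  21 104  71  49  45   3   0   5  33  35  41]
```

View pics/w6.png

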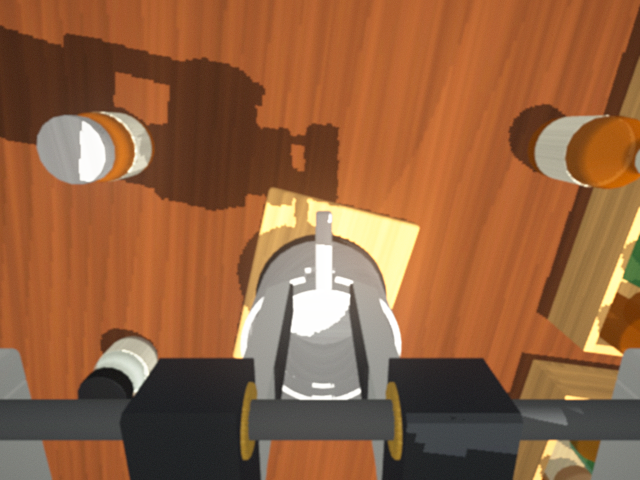

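The rims are level (about 108.5 mm for both by the biased depth), so the medium is home with its handle in the slot at about 98.5°. Now the small one.

Request:
drive_tool(
  deltas=[
    [[0,0,0.14,0,0,0,-0.2],[0,0,0.14,0,0,0,0.2],[0,0,0.14,0,0,0,0.4],[0,0,0.14,0,0,0,0.4],[0,0,0.14,0,0,0,0.4],[0,0,0.14,0,0,0,0.4],[0,0,0.14,0,0,0,0.4],[0,0,0.14,0,0,0,0.4]],
  ],
)

```text
clock: 12.35
tcp_pos: [549.8, 70.6, 195.1]
tool_rot: [[0.831, 0.556, 0.0], [0.556, -0.831, -0.0], [0.0, 0.0, -1.0]]
wrist_force: [0.1, 0.6, 0.7]
opening: 65.6
grasp_force: 0.0
```

Request:
drive_tool(
  deltas=[
    [[0,0,0.14,0,0,0,0.4],[0,0,0.125,0,0,0,0.4],[0,0,0,-1,-40,0,0.4],[0,0,0,-1,-50,0,0.4],[0,0,0,-2,-50,0,0.4],[0,0,0,-2,-50,0,0.4],[0,0,0,-1,-50,0,0.4],[0,0,0,0,0,0,0.4]],
  ],
)

```text
clock: 13.15
tcp_pos: [462.9, 299.7, 195.2]
tool_rot: [[0.944, 0.331, 0.0], [0.331, -0.944, 0.001], [0.001, -0.001, -1.0]]
wrist_force: [0.0, -0.9, -0.4]
opening: 65.7
grasp_force: 0.0
```

Request:
drive_tool(
  deltas=[
    [[0,0,0,0,0,20,0.4],[0,0,0,0,0,20,0.4],[0,0,0,0,0,0,0.4]],
  ],
)

```text
clock: 13.45
tcp_pos: [463.5, 294.1, 152.1]
tool_rot: [[0.946, 0.324, -0.005], [0.324, -0.946, -0.002], [-0.006, 0.0, -1.0]]
wrist_force: [0.7, -1.0, -0.3]
opening: 65.9
grasp_force: 0.0
```

Run:
```python
from h import *
go(464.2,295.8,57,0.330)
p,d,P=pts("wrist"); cv2.imwrite("pics/w7.png",p[:,:,::-1]); np.savez("w7.npz",p=p,P=P)
s=bot.read_state(); R=np.array(s["tool_rot"]);L=(P-s["tcp_pos"])@R
m=(abs(P[...,2]-81)<5)&(np.hypot(P[...,0]-544.6,P[...,1]-323.3)<112)
q=P[m][:,:2]; D=np.hypot(*(q-[544.6,323.3]).T); h=q[(D>52)&(D<110)]; print(len(q),len(h))
if len(h)>20:
    vx,vy,x0,y0=cv2.fitLine(h.astype(np.float32),cv2.DIST_L2,0,.01,.01).ravel(); print("ang",np.arctan2(vy,vx),"offset of grip",np.array([vy,-vx])@(np.array([464.2,295.8])-[x0,y0]))
    print("range in tool x",((np.c_[h,np.full(len(h),80)]-s["tcp_pos"])@R)[:,:2].min(0),((np.c_[h,np.full(len(h),80)]-s["tcp_pos"])@R)[:,:2].max(0))
```

```text
t 13.45 tcp [463.5 294.1 152.1] yaw 0.33 turn [0.    0.006 0.   ] shift [ 1.2 -1.4 95.1] shift(now axes) [ 1.7 -1.5 95.1] F [ 0.7 -1.  -0.3] T [-0.03  0.    0.02] open 65.9 gf 0.0 q6 1.6
4574 1405
ang 0.33559898 offset of grip 2.8320448880422044
range in tool x [-23.8972636  -10.29924992] [33.81247569  1.2880314 ]
```

View pics/w7.png

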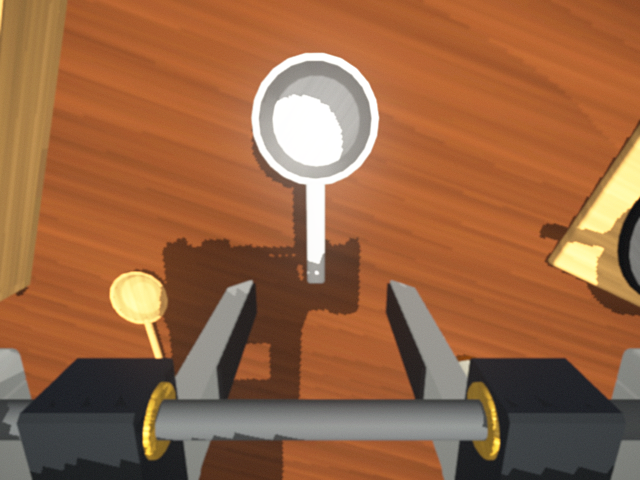

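The small's handle is at u≈316, against a finger mid of about 321, so it is about 3 mm toward -y in tool axes. I'll shift, descend and grip.

Request:
drive_tool(
  deltas=[
    [[0,0,0,1,-3,30,0.4],[0,0,0,0,0,30,0.4],[0,0,0,0,0,24,0.4],[0,0,0,0,0,11,0.2],[0,0,0,0,0,0,-0.2],[0,0,0,0,0,0,-0.6],[0,0,0,0,0,0,-1],[0,0,0,0,0,0,-1]],
  ],
  grip_force=20,
)

```text
clock: 14.3
tcp_pos: [466.2, 298.8, 61.4]
tool_rot: [[0.946, 0.325, 0.002], [0.325, -0.946, 0.001], [0.003, -0.0, -1.0]]
wrist_force: [0.5, -0.8, -0.3]
opening: 28.9
grasp_force: 0.0
```

Request:
drive_tool(
  deltas=[
    [[0,0,0,0,0,0,-1],[0,0,0,0,0,0,-1],[0,0,0,0,0,0,-1],[0,0,0,0,0,0,-1]],
  ],
  grip_force=60,
)

```text
clock: 14.7
tcp_pos: [465.3, 298.6, 60.3]
tool_rot: [[0.946, 0.325, 0.0], [0.325, -0.946, 0.0], [0.0, 0.0, -1.0]]
wrist_force: [-1.1, 0.0, 2.7]
opening: 11.3
grasp_force: 60.0
```

Run:
```python
from h import *
go(464.2,295.8,57,0.330)
```

```text
t 14.7 tcp [465.3 298.6  60.3] yaw 0.331 turn [ 0.    -0.     0.001] shift [-2.   2.3  3.3] shift(now axes) [-2.   2.3  3.3] F [-1.1  0.   2.7] T [-0.09  0.15  0.01] open 11.3 gf 60.0 q6 1.61
```

Request:
drive_tool(
  deltas=[
    [[0,0,0,0,0,-5,-1],[0,0,0,0,0,-10,-1],[0,0,0,0,0,-15,-1],[0,0,0,0,0,-20,-1],[0,0,0,0,0,-25,-1],[0,0,0,0,0,-30,-1],[0,0,0,0,0,-30,-1],[0,0,0,0,0,-10,-1]],
  ],
)

```text
clock: 15.5
tcp_pos: [467.1, 299.3, 209.9]
tool_rot: [[0.946, 0.325, 0.007], [0.325, -0.946, 0.003], [0.008, -0.0, -1.0]]
wrist_force: [0.8, 0.8, -1.6]
opening: 11.5
grasp_force: 60.0
```

Request:
drive_tool(
  deltas=[
    [[0,0,-0.06,0,0,0,-1],[0,0,-0.12,0,0,0,-1],[0,0,-0.14,0,0,0,-1],[0,0,-0.14,0,0,0,-1],[0,0,-0.14,0,0,0,-1],[0,0,-0.14,0,0,0,-1],[0,0,-0.14,0,0,0,-1],[0,0,-0.14,0,0,0,-1]],
  ],
)

```text
clock: 16.3
tcp_pos: [464.7, 298.2, 204.4]
tool_rot: [[0.213, 0.977, -0.001], [0.977, -0.213, -0.001], [-0.001, -0.001, -1.0]]
wrist_force: [0.5, 0.0, -2.2]
opening: 11.5
grasp_force: 60.0
```

Request:
drive_tool(
  deltas=[
    [[0,0,-0.14,0,0,0,-1],[0,0,-0.14,0,0,0,-1],[0,0,-0.084,0,0,0,-1],[0,0,0,0,0,0,-1],[0,0,0,0,0,0,-1]],
  ],
)

```text
clock: 16.8
tcp_pos: [465.0, 298.3, 204.6]
tool_rot: [[-0.142, 0.99, -0.0], [0.99, 0.142, -0.0], [-0.0, -0.0, -1.0]]
wrist_force: [0.7, 0.7, -2.6]
opening: 11.0
grasp_force: 60.0
```

Run:
```python
from h import *
from scipy.optimize import least_squares
go(574,-98,200,1.714)
s=bot.read_state(); R=np.array(s["tool_rot"]); p,d,P=pts("wrist");cv2.imwrite("pics/w8.png",p[:,:,::-1])
L=(P-s["tcp_pos"])@R
m=(L[...,2]<-10)&(L[...,2]>-40)&(L[...,0]>40)&(L[...,0]<135)&(abs(L[...,1])<50); q=L[m]; print(len(q))
c=np.array([85.,0])
for _ in range(6):
    D=np.hypot(*(q[:,:2]-c).T);k=(D>33)&(D<41)&(q[:,2]<np.median(q[:,2])+4); c=least_squares(lambda c:np.hypot(*(q[k,:2]-c).T)-37,c,loss="soft_l1").x
r=q[k]; A=np.c_[r[:,:2],np.ones(len(r))]; pl=np.linalg.lstsq(A,r[:,2],rcond=None)[0]; print("axis in tool",c.round(1),k.sum(),"plane",pl.round(4),"rms",np.std(r[:,2]-A@pl).round(2))
```

```text
t 16.8 tcp [465.  298.3 204.6] yaw 1.713 turn [-0.     0.    -0.001] shift [-407.8   51.4    4.6] shift(now axes) [-407.8   51.8    4.7] F [ 0.7  0.7 -2.6] T [-0.22 -0.12  0.01] open 11.0 gf 60.0 q6 0.22
8916
axis in tool [81.7 -1.1] 7412 plane [ 8.90000e-03 -7.00000e-04 -1.98376e+01] rms 1.17
```

The small hangs level (tilt below 0.01) with its axis 82–83 mm from the TCP. Before carrying it over, I'll measure the medium's seat and slot with the top camera, comparing the handle line and slot gap.

Run:
```python
from h import *
from scipy.optimize import least_squares
p,d,P=pts("top"); K,R,t,_=cam("top")
w=np.zeros((480,640),bool); w[170:265,270:390]=1
m=w&(abs(P[...,2]-110)<7); v,u=np.nonzero(m)
r=np.stack([(u-K[0,2])/K[0,0],-(v-K[1,2])/K[1,1],-np.ones(len(u))],-1)@R.T; q=(t+r*((110-t[2])/r[:,2])[:,None])[:,:2]
for n,r0 in(("large",60),("medium",48)):
    c=np.array([561.8,-13.7])
    for _ in range(6):
        D=np.hypot(*(q-c).T);k=abs(D-r0)<5 if n=="large" else (D>44)&(D<52); c=least_squares(lambda c:np.hypot(*(q[k]-c).T)-r0,c,loss="soft_l1").x
    a=np.sort(np.degrees(np.arctan2(*(q[k]-c).T[::-1])));g=np.diff(np.r_[a,a[0]+360]);i=np.argsort(-g)[:3];print(n,c.round(1),k.sum(),[(a[j].round(1),(a[j]+g[j]).round(1)) for j in i])
D=np.hypot(*(q-c).T);h=q[(D>68)&(D<112)];f=cv2.fitLine(h.astype(np.float32),cv2.DIST_L2,0,.01,.01).ravel();print("handle",len(h),np.arctan2(f[1],f[0]),"line off from large c",np.array([f[1],-f[0]])@(np.array([561.8,-13.7])-f[2:]), "z", P[m][:,2].mean())
cv2.imwrite("pics/t9.png",cv2.resize(p[160:280,260:400,::-1],None,fx=4,fy=4,interpolation=cv2.INTER_CUBIC))
```

```text
large [561.8 -13.7] 276 [(np.float64(-93.5), np.float64(-70.0)), (np.float64(102.2), np.float64(109.9)), (np.float64(86.6), np.float64(91.1))]
medium [563.6 -13. ] 218 [(np.float64(-94.0), np.float64(-70.5)), (np.float64(21.8), np.float64(25.5)), (np.float64(174.3), np.float64(177.2))]
handle 86 -1.4231225 line off from large c 2.204545734176532 z 109.4978581052233
```

View pics/t9.png

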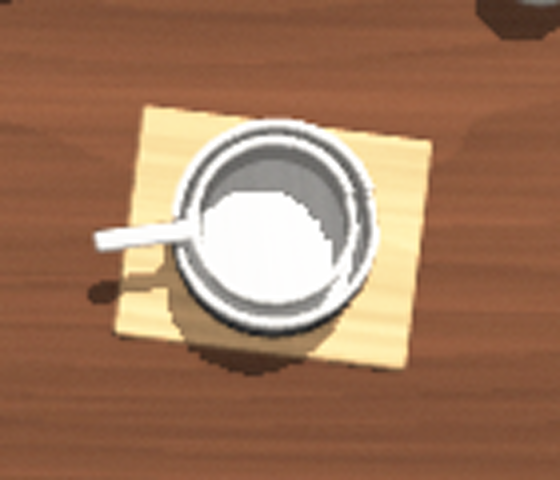

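Top view: the medium is seated, its rim level with the large. Its slot faces (350,270), in line with the large's slot at -82°, and its centre is about 2 mm to +x of the axis. The small's target axis is (562.9,-13.4) with tool yaw 1.711, so I'll carry it there.

Request:
drive_tool(
  deltas=[
    [[0,0,0,-10,1.3,0,-1],[0,0,0,-20,2.6,0,-1],[0,0,0,-30,4,0,-1],[0,0,0,-35,4.6,0,-1],[0,0,0,-35,4.6,0,-1],[0,0,0,-35,4.6,0,-1],[0,0,0,-35,4.6,0,-1],[0,0,0,-35,4.6,0,-1]],
  ],
)

```text
clock: 17.7
tcp_pos: [529.7, 68.2, 205.1]
tool_rot: [[-0.143, 0.99, 0.001], [0.99, 0.143, -0.0], [-0.0, 0.001, -1.0]]
wrist_force: [0.9, -0.1, -1.8]
opening: 11.3
grasp_force: 60.0
```

Request:
drive_tool(
  deltas=[
    [[0,0,0,-35,4.6,0,-1],[0,0,0,-35,4.6,0,-1],[0,0,0,-35,4.6,0,-1],[0,0,0,-30,4,0,-1],[0,0,0,-20,2.5,0,-1],[0,0,0,-10,1.3,0,-1],[0,0,0,-5,0.7,0,-1],[0,0,0,0,0,0,-1]],
  ],
)

```text
clock: 18.5
tcp_pos: [575.9, -94.4, 204.9]
tool_rot: [[-0.144, 0.99, -0.0], [0.99, 0.144, 0.0], [0.0, -0.0, -1.0]]
wrist_force: [1.2, 0.4, -2.5]
opening: 11.4
grasp_force: 60.0
```

Request:
drive_tool(
  deltas=[
    [[0,0,0,0,0,5,-1],[0,0,0,0,0,10,-1],[0,0,0,0,0,5,-1],[0,0,0,0,0,0,-1],[0,0,0,0,0,0,-1]],
  ],
)

```text
clock: 19.0
tcp_pos: [575.8, -94.4, 184.6]
tool_rot: [[-0.144, 0.99, -0.001], [0.99, 0.144, 0.0], [0.0, -0.001, -1.0]]
wrist_force: [-0.2, -0.3, -2.2]
opening: 11.1
grasp_force: 60.0
```

Run:
```python
from h import *
from scipy.optimize import least_squares
go(574.5,-95.6,88.3,1.711)
s=bot.read_state(); R=np.array(s["tool_rot"]); p,d,P=pts("wrist");cv2.imwrite("pics/w10.png",p[:,:,::-1]);np.savez("w10.npz",p=p,P=P)
L=(P-s["tcp_pos"])@R
def circ(m,c,r0,tol):
    q=L[m]; c=np.array(c)
    for _ in range(6):
        D=np.hypot(*(q[:,:2]-c).T);k=abs(D-r0)<tol; c=least_squares(lambda c:np.hypot(*(q[k,:2]-c).T)-r0,c,loss="soft_l1").x
    return c.round(1),k.sum()
print("small",circ((L[...,2]<-15)&(L[...,2]>-27)&(L[...,0]>40),(83,0),37,4))
b=abs(P[...,2]-109)<5; b[:,:]&=(L[...,0]>20)
print("medium",circ(b,(83,0),48,4)); print("large",circ(b,(83,0),60,4))
```

```text
t 19.0 tcp [575.8 -94.4 184.6] yaw 1.715 turn [-0.001 -0.     0.004] shift [-1.  -1.4 96.3] shift(now axes) [-1.  -1.4 96.3] F [-0.2 -0.3 -2.2] T [-0.2  -0.11  0.06] open 11.1 gf 60.0 q6 -0.5
small (array([81.7, -1.1]), np.int64(7455))
medium (array([83.,  0.]), np.int64(0))
large (array([83.5, -4.7]), np.int64(1883))
```

Request:
drive_tool(
  deltas=[
    [[0,0,0,0,-1.5,5,-1],[0,0,0,0,0,10,-1],[0,0,0,0,0,12,-1],[0,0,0,0,0,12,-1],[0,0,0,0,0,12,-1],[0,0,0,0,0,12,-1],[0,0,0,0,0,8,-1],[0,0,0,0,0,4,-1]],
  ],
)

```text
clock: 19.85
tcp_pos: [573.9, -94.7, 108.6]
tool_rot: [[-0.143, 0.99, -0.002], [0.99, 0.143, 0.001], [0.001, -0.002, -1.0]]
wrist_force: [0.4, 0.7, -1.7]
opening: 11.4
grasp_force: 60.0
```

Request:
drive_tool(
  deltas=[
    [[0,0,0,0,0,2,-1],[0,0,0,0,0,1,-1],[0,0,0,0,0,0,-1]],
  ],
)

```text
clock: 20.15
tcp_pos: [574.8, -95.0, 107.4]
tool_rot: [[-0.144, 0.99, 0.001], [0.99, 0.144, -0.0], [-0.0, 0.001, -1.0]]
wrist_force: [0.0, -0.5, -2.2]
opening: 11.3
grasp_force: 60.0
```

Request:
drive_tool(
  deltas=[
    [[0,0,0,0,0,2,-1],[0,0,0,0,0,2,-1],[0,0,0,0,0,2,-1],[0,0,0,0,0,2,-1],[0,0,0,0,0,0,-1]],
  ],
)

```text
clock: 20.65
tcp_pos: [574.2, -94.8, 98.5]
tool_rot: [[-0.144, 0.99, -0.001], [0.99, 0.144, 0.0], [0.0, -0.001, -1.0]]
wrist_force: [0.9, -0.7, -2.6]
opening: 11.4
grasp_force: 60.0
```

Request:
drive_tool(
  deltas=[
    [[0,0,0,0,0,1.5,-1],[0,0,0,0,0,1.5,-1],[0,0,0,0,0,1.5,-1],[0,0,0,0,0,1.5,-1],[0,0,0,0,0,0,-1]],
  ],
)

```text
clock: 21.15
tcp_pos: [574.3, -94.8, 92.6]
tool_rot: [[-0.143, 0.99, -0.0], [0.99, 0.143, 0.0], [0.0, -0.0, -1.0]]
wrist_force: [0.1, 0.1, -2.7]
opening: 11.4
grasp_force: 60.0
```

Request:
drive_tool(
  deltas=[
    [[0,0,0,0,0,1,-1],[0,0,0,0,0,1,-1],[0,0,0,0,0,0.7,-1],[0,0,0,0,0,0.5,-1],[0,0,0,0,0,0,-1]],
  ],
)

```text
clock: 21.65
tcp_pos: [574.4, -94.9, 89.7]
tool_rot: [[-0.143, 0.99, -0.0], [0.99, 0.143, 0.0], [0.0, -0.0, -1.0]]
wrist_force: [-0.8, -1.3, -1.9]
opening: 11.2
grasp_force: 60.0
```

Request:
drive_tool(
  deltas=[
    [[0,0,0,0,0,0.5,-1],[0,0,0,0,0,0.5,-1],[0,0,0,0,0,0,-1],[0,0,0,0,0,0,-1]],
  ],
)

```text
clock: 22.05
tcp_pos: [574.6, -95.0, 89.0]
tool_rot: [[-0.143, 0.99, 0.0], [0.99, 0.143, -0.0], [-0.0, 0.0, -1.0]]
wrist_force: [-0.4, 0.2, -1.3]
opening: 11.6
grasp_force: 60.0
```

Request:
drive_tool(
  deltas=[
    [[0,0,0,0,0,0.5,-1],[0,0,0,0,0,0,-1],[0,0,0,0,0,0,-1]],
  ],
)

```text
clock: 22.35
tcp_pos: [574.7, -95.1, 88.5]
tool_rot: [[-0.143, 0.99, 0.001], [0.99, 0.143, -0.0], [-0.0, 0.0, -1.0]]
wrist_force: [0.2, -1.2, 0.0]
opening: 11.6
grasp_force: 60.0
```

Contact at the expected 88.5. One more half millimetre, then release, rise and back away to the side.

Request:
drive_tool(
  deltas=[
    [[0,0,0,0,0,0.5,-1],[0,0,0,0,0,0,-1],[0,0,0,0,0,0,-0.6],[0,0,0,0,0,0,-0.4],[0,0,0,0,0,0,-0.4],[0,0,0,0,0,-5,-0.4],[0,0,0,0,0,-20,-0.4],[0,0,0,0,0,-40,-0.4]],
  ],
)

```text
clock: 23.15
tcp_pos: [572.0, -94.0, 150.3]
tool_rot: [[-0.143, 0.99, -0.007], [0.99, 0.143, 0.003], [0.004, -0.006, -1.0]]
wrist_force: [0.7, -0.5, 0.2]
opening: 28.0
grasp_force: 0.0
```

Request:
drive_tool(
  deltas=[
    [[0,0,0,0,0,-45,-0.4],[0,0,0,-40,0,-30,-0.4],[0,0,0,-45,0,0,-0.4],[0,0,0,-45,0,0,-0.4],[0,0,0,-45,0,0,-0.4],[0,0,0,-45,0,0,-0.4],[0,0,0,0,0,0,-0.4]],
  ],
)

```text
clock: 23.85
tcp_pos: [605.5, -317.5, 227.3]
tool_rot: [[-0.138, 0.99, -0.0], [0.99, 0.138, -0.001], [-0.001, -0.0, -1.0]]
wrist_force: [-0.6, 0.6, 0.5]
opening: 28.3
grasp_force: 0.0
```

Run:
```python
from h import *
from scipy.optimize import least_squares
go(574.5,-95.6,88.3,1.711)
p,d,P=pts("top"); cv2.imwrite("pics/t11.png",p[:,:,::-1])
w=np.zeros((480,640),bool); w[160:275,260:400]=1
q=P[w&(abs(P[...,2]-110)<12)]
for n,r0 in(("large",60),("medium",48),("small",37)):
    c=np.array([562.,-13.7])
    for _ in range(6):
        D=np.hypot(*(q[:,:2]-c).T);k=abs(D-r0)<4; c=least_squares(lambda c:np.hypot(*(q[k,:2]-c).T)-r0,c,loss="soft_l1").x
    r=q[k];A=np.c_[r[:,:2]-c,np.ones(len(r))];print(n,c.round(1),k.sum(),np.linalg.lstsq(A,r[:,2],rcond=None)[0].round(3))
D=q[:,:2]-[561.8,-13.7];k=np.hypot(*D.T)>70
for s in(1,-1):
    h=q[k&(s*D[:,1]>0)];print("handle",len(h),h[:,2].mean().round(1),np.degrees(np.arctan2(*(h[:,:2].mean(0)-[561.8,-13.7])[::-1])).round(1))
```

```text
t 23.85 tcp [ 605.5 -317.5  227.3] yaw 1.71 turn [-0.     0.001 -0.001] shift [224.1   0.3 139. ] shift(now axes) [224.2   0.  138.8] F [-0.6  0.6  0.5] T [ 0.02 -0.12  0.03] open 28.3 gf 0.0 q6 -0.79
large [561.6 -13.7] 310 [-8.00000e-03 -1.00000e-03  1.08804e+02]
medium [563.4 -13. ] 257 [-1.30000e-02  6.00000e-03  1.08959e+02]
small [564.4 -15.5] 193 [-0.00000e+00 -3.00000e-03  1.08839e+02]
handle 83 109.5 97.0
handle 86 109.3 -80.2
```

All three rims measure level (108.8 to 109.0 mm), centred within 3 mm and flat, with the handles opposite each other and the arm clear. Handing in.

```bash
python3 -c "from station import bot; print(bot.sign_off())"
```

```text
the job is handed in; nothing more can be done
None
```

The three measures are nested upright in the large one on the turntable, rims level to within about 0.2 mm and handles opposite through the slots; the job is handed in at about 24 s, with no verdict shown.

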